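# Tip a box file into its tray and seat it against the stop

### The arm

A 7-joint arm with a two-finger parallel gripper is mounted at the origin on the work surface; the furniture and walls round the work are solid. World frame = base frame: x ahead of the robot, y to its left, z up, the work surface at z = 0. Lengths are in m, angles in rad, forces in N, time in s.
With the tool pointing down it reaches from about 0.425 to 0.8 m from the base axis. Payload 8.3 kg.
Tool frame: the origin (TCP) lies at the centre of the arm's flange, where the gripper is bolted on; the fingertips stand 173 mm ahead of it and the grasp point (between the pads) lies 155 mm ahead of it (finger_overhang is the distance from the TCP to the fingertips, in m); z points along the fingers, y is the line along which they close (so a half turn about z gives the same grasp; the last joint's range is limited). The gripper opens to 85 mm and grips with 20 to 120 N. Pads are 22 mm wide; open, the fingers measure 114 mm over their backs; the gripper's body (76 mm by 85 mm) begins 54 mm behind the grasp point. The pads swing forward as they close: fully open they stand 13 mm farther back than shut.
Start: joints at [1.127, 0.383, 0.016, 1.37, -0.006, 1.388, -0.046], TCP at [0.232, -0.58, 0.405] pointing down, gripper open.
Joint ranges: [-2.95, 2.95], [-0.25, 2.06], [-1.52, 1.56], [0.18, 2.33], [-1.44, 4.58], [0.02, 2.06], [-3.01, 3.01]. Speed limits (rad/s): [2.39, 2.39, 3.01, 3.01, 3.14, 3.14, 3.14].

### API

Orientations are given as a rotation vector (axis times angle).
In Python, from cell import * gives the robot as it stands.
- The arm moves only by the shell command python3 -m pendant 'ROWS' [OPENING] [FORCE]. ROWS is a JSON object of lists of equal length, an entry for each row: "dp": the shift along the tool's x, y, z in units of 1 m (1.0 is 1 m), a list of three; "twist": the turn about the tool's z in units of 6 degrees (1.0 is 6 degrees). A call has 1 to 12 rows; each row shifts and turns the commanded pose from where the row before left it, along the tool's axes as they then stand; what a row does not reach is not made up. A row lasts 1/12 s, in which the tool goes at most 41.7 mm and 7.16 degrees, less where a joint would pass 70% of its speed; a pose out of reach is approached as far as the arm can. A call with a number of a shift or a turn outside -1 to 1 is refused whole. A call with a gripper value outside its range is refused whole. OPENING is the closure, from -1 (fully open) to 1 (shut), so that 0 is half open, set as the call begins (- or left out, the last holds). The fingers move at their own pace and stop on an object; FORCE is the grip in N (left out, the last holds). Time passes only in rows, so rows that do not move let the fingers close. It gives the time, the measured TCP pose, the force, the opening and the grip force at its end, in the units of the state.
- observe(): the state, without advancing time (a new reading comes with each control period).
- get_image(name): name is "scene" or "top" or "wrist"; returns a dict with "image" (480x640x3 uint8, blue, green, red), "intrinsics" (3x3 intrinsics, pixels), "rvec" (rotation vector, rad) and "tvec" (3), from world to camera coordinates, as OpenCV has them; the wrist camera has in their place "hand_eye" (4x4, takes a point from camera to tool coordinates, whose origin is the TCP and whose axes are the flange's). Camera axes: x right, y down, z forward; pixel columns grow to the right and rows downward; lengths in m; the calibration is good to about 2 mm. A picture is of the moment at which its call begins: read the wrist's pose just before it. There is no depth.
- close_job(): hands the job in; it is judged then, once.
Trained networks look in a picture, given as the dict that the camera call returned (one of the last four; its "shot" number tells which), for a name from the list of things; names that differ only in an ending like _2 or _b are one class to them, and where a whole thing is asked for, a point or a joint stands for the part that bears it (a point fixed in the world has none). Each returns a list of dicts, best first, with "p" (0 to 1); they miss things now and then, are a little off and sometimes report something else, mostly with a low value. They report only what shows in the picture. A call takes as long as a camera call.
- regions_of(picture, query): "region" (480x640 bool, what is visible of it) and "uv" ([column, row] in pixels, amid what is visible of it).
- spot_point(picture, query): "uv" ([column, row] in pixels: a listed point, or the origin of a listed thing).
The state is a dict: "time_s": time; "q": joint angles; "joint_velocities": joint speeds; "tau": joint torques, N m; "position": TCP position; "orientation": TCP orientation; "wrist_force": force on the tool from outside, world axes, zero at the start; "torque": the same for the moment, N m; "width": finger opening in m; "grasp_force": force on a finger pad.
Only numpy, scipy, OpenCV 4.12 (cv2) and the standard library are available. Lean on these libraries where they do the work, as an engineer would, in place of code of your own. Each camera call takes 0.05 s, during which the arm holds its last target. There are 200 camera calls.

### The job

Push the standing box file over, high up, so that it topples onto its broad side in the low tray and lies towards the stop block. Then slide it along the tray until you feel it press snugly against the stop block, without forcing it or shoving the block along, and leave it lying there, released and touching the block. Do not lift the file, and leave the pen pot, the dropper bottle and the other things on the desk where they are.

Things in the scene. Friction and masses are not known exactly. Their poses are not given: they have to be found in the camera images.
- file: Closed grey board box file with steel corners, 0.3-0.6 kg, standing in the tray: 70 (x) by 150 (y) by 210 mm tall (z). Origin: centre of its underside. Label holder and finger ring on its -x face. It must fall onto its +x face, towards the stop block; then its z lies along the tray's x, it is 70 mm high, and its former underside faces the open end and can be pushed. Push it with less than 25 N.
- file_mid (a point): Middle of the box file, 105 mm above its underside as it stands. A push above this point tips the file about its foot, one near the foot only slides it; tipped about 19 degrees it falls by itself. Lying, it slides on the tray floor with 1 to 6 N of friction.
- tray: Low grey tray fixed to the desk, 400 mm long (x), 202 mm wide (y), both ends open. Floor 6 mm thick; along each long side an aluminium rail, 8 mm thick, top 20 mm above the desk; 186 mm between the rails. Origin: centre of its underside; x points from the end where the file stands towards the stop block.
- track (a point): Fixed point on the tray floor, midway between the rails, 120 mm from the tray's origin along x. The stop block (wooden bar across the tray, 39 mm high, dark pad, black knob) is set with its face 0 to 45 mm beyond this; how far is not measured: feel for it. No spring: it slips at about 14 N and stays. Press it with 4 N or more (beside the file's friction); shove it no more than 6 mm.
- pen_pot: Bystander: dark round pen pot with pens, 84 mm across, 174 mm high. Origin at the centre of its underside.
- glue_bottle: Bystander: small dropper bottle, 33 mm across, 102 mm high. Origin at the centre of its underside.

How it is judged:
On the way, in this order (a step that is already met when the one before it is completed fails the run):
1. the file has toppled and lies at rest on its broad side in the tray, its top towards the stop block (angle between file's own x axis and vertical above 3.04 rad and angle between the z axis of file and the x axis of tray, either way round below 0.1 rad and y of file_mid in the frame of tray between -0.025 and 0.025 m and linear speed of file below 0.03 m/s), for 0.2 s.
2. the lying file is pressed against the stop block with at least 4 N (angle between file's own x axis and vertical above 3.04 rad and angle between the z axis of file and the x axis of tray, either way round below 0.1 rad and y of file_mid in the frame of tray between -0.025 and 0.025 m and contact force between file and stop_pad above 4 N), for 0.2 s.
At the end, for the whole second after the job is handed in: The file lies flat on its broad side and straight along the tray (6 degrees), its middle within 25 mm of the tray's midline, its top end touching the stop block (gap under 3 mm), at rest and released; the block has been shoved no more than 6 mm (angle between file's own x axis and vertical above 3.04 rad and angle between the z axis of file and the x axis of tray, either way round below 0.1 rad and y of file_mid in the frame of tray between -0.025 and 0.025 m and z of stop_pad in the frame of file below 0.216 m and distance of stop_pad from where it was at the start of the episode below 0.006 m and linear speed of file below 0.01 m/s and contact force between the fingers and file below 0.1 N).
It fails at once if the file is shoved with more than 25 N (contact force between the fingers and file above 25 N).
It fails at once if the stop block is shoved along more than 6 mm (distance of stop_pad from where it was at the start of the episode above 0.006 m).
It fails at once if the file is lifted (height (world z) of file_mid above 0.14 m).
It fails at once if another thing on the desk is disturbed (moved more than 30 mm) (distance of any of pen_pot, glue_bottle from where it was at the start of the episode above 0.03 m).
It also fails if it takes over 61 s, if anything falls off the work surface, if the arm or the gripper's body presses on something with over 40 N, if the wrist force passes 120 N, or if a joint passes its speed limit or range.

## Working session

There is one attempt and no reset: what is moved stays moved. The work goes in short steps, Python scripts to look and compute and a shell command to move; the robot and the scene stay as the last step left them, time stands still between calls to the robot, and variables do not carry over. Pictures are saved under pics/ and viewed, at most 10 in all, crops included, and the job is handed in when it is done.

```bash
ls; mkdir -p pics
cat > h.py <<'E'
from cell import *
import numpy as np, cv2
from scipy.spatial.transform import Rotation as R
def ray(pic,uv):
    Rm=cv2.Rodrigues(np.array(pic["rvec"],float))[0]; t=np.array(pic["tvec"],float).ravel()
    K=np.array(pic["intrinsics"]); d=Rm.T@np.linalg.solve(K,[uv[0],uv[1],1.]); return -Rm.T@t,d
def onz(pic,uv,z):
    c,d=ray(pic,uv); return c+d*(z-c[2])/d[2]
def tri(p1,u1,p2,u2):
    c1,d1=ray(p1,u1);c2,d2=ray(p2,u2)
    s=np.linalg.lstsq(np.c_[d1,-d2],c2-c1,rcond=None)[0]; a,b=c1+s[0]*d1,c2+s[1]*d2
    return (a+b)/2,np.linalg.norm(a-b)
E
python3 - <<'E'
from h import *
np.set_printoptions(precision=3,suppress=True)
s=observe(); print(s["position"],R.from_rotvec(s["orientation"]).as_matrix(),s["wrist_force"],s["width"])
P={n:get_image(n) for n in("scene","top")}
for n in P: cv2.imwrite(f"pics/{n}0.png",P[n]["image"])
for q in("file","file_mid","tray","track","pen_pot","glue_bottle"):
    u={}
    for n in P:
        r=spot_point(P[n],q)
        if r:u[n]=r[0]["uv"];print(q,n,np.round(r[0]["uv"]),r[0]["p"],onz(P[n],r[0]["uv"],0))
    if len(u)==2: print(q,tri(P["scene"],u["scene"],P["top"],u["top"]))
E
```

```text
pics
[ 0.232 -0.58   0.404] [[ 0.928  0.372 -0.001]
 [ 0.372 -0.928  0.002]
 [-0.    -0.002 -1.   ]] [ 0.734 -0.621  0.658] 0.0851741590897924
file scene [318. 283.] 0.9 [0.526 0.21  0.   ]
file top [299. 258.] 0.56 [0.535 0.22  0.   ]
file (array([0.53 , 0.215, 0.001]), np.float64(0.013038885694708978))
file_mid scene [314. 245.] 0.75 [0.611 0.155 0.   ]
tray scene [378. 253.] 0.84 [0.514 0.067 0.   ]
tray top [365. 266.] 0.82 [0.515 0.069 0.   ]
tray (array([0.514, 0.068, 0.   ]), np.float64(0.002325121411263351))
track scene [427. 228.] 0.6 [ 0.502 -0.063  0.   ]
track top [413. 276.] 0.63 [ 0.492 -0.041  0.   ]
track (array([ 0.487, -0.037,  0.028]), np.float64(0.006887856411495906))
pen_pot scene [200. 288.] 0.92 [0.659 0.396 0.   ]
pen_pot top [225. 208.] 0.82 [0.651 0.391 0.   ]
pen_pot (array([0.653, 0.394, 0.002]), np.float64(0.007974926105267925))
glue_bottle scene [358. 189.] 0.7 [ 0.687 -0.031  0.   ]
glue_bottle top [404. 195.] 0.75 [ 0.683 -0.027  0.   ]
glue_bottle (array([ 0.682, -0.026,  0.006]), np.float64(0.0005499178198390091))
```

View pics/scene0.png

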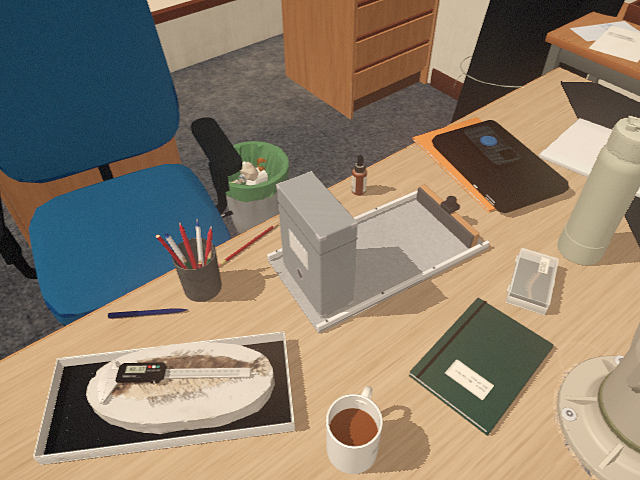

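View pics/top0.png

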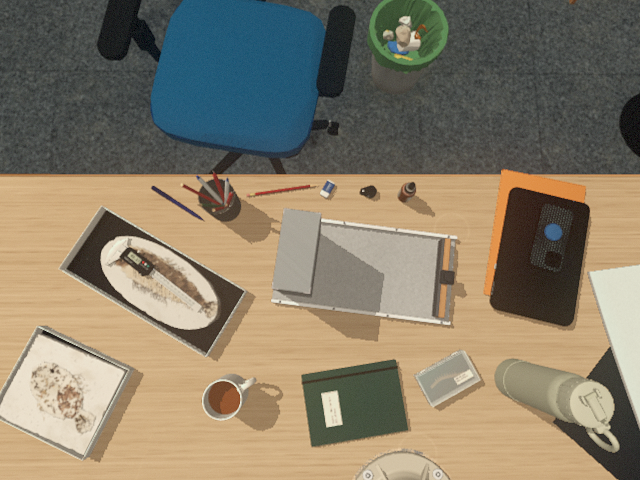

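Run:
```python
from h import *
np.set_printoptions(precision=3,suppress=True)
p=get_image("top"); s=get_image("scene")
for uv in((272,303),(449,323),(457,237),(345,222)): print(uv,onz(p,uv,.02))
for uv in((320,325),(489,244)): print("sc",uv,onz(s,uv,.02))
for uv in((284,210),(321,214),(312,296),(275,291)): print("filetop",uv,onz(p,uv,.216))
print("pad",onz(p,(441,240),.039),onz(p,(442,318),.039))
```

```text
(272, 303) [0.432 0.278 0.02 ]
(449, 323) [ 0.386 -0.112  0.02 ]
(457, 237) [ 0.578 -0.141  0.02 ]
(345, 222) [0.614 0.115 0.02 ]
sc (320, 325) [0.437 0.275 0.02 ]
sc (489, 244) [ 0.38 -0.11  0.02]
filetop (284, 210) [0.597 0.239 0.216]
filetop (321, 214) [0.59  0.171 0.216]
filetop (312, 296) [0.44  0.188 0.216]
filetop (275, 291) [0.45  0.254 0.216]
pad [ 0.569 -0.098  0.039] [ 0.397 -0.092  0.039]
```

```bash
python3 -m pendant '{"dp":[[0,0,-0.01],[0,0,-0.01],[0,0,-0.01],[0,0,-0.01],[0,0,-0.01],[0,0,-0.01],[0,0,0],[0,0,0],[0,0,0],[0,0,0]],"twist":[-1,-1,-1,-1,-1,-1,-1,-1,-1,-1]}' -1
python3 -m pendant '{"dp":[[0.0226,0.0283,0],[0.0226,0.0283,0],[0.0226,0.0283,0],[0.0226,0.0283,0],[0.0226,0.0283,0],[0.0226,0.0283,0],[0.0226,0.0283,0],[0,0,0]],"twist":[0,0,0,0,0,0,0,0]}'
python3 -m pendant '{"dp":[[0.036,0.008,0],[0.036,0.008,0],[0.036,0.008,0],[0.036,0.008,0],[0.036,0.008,0],[0.036,0.008,0],[0.036,0.008,0],[0.036,0.008,0],[0.036,0.008,0],[0.036,0.008,0],[0,0,0]],"twist":[0,0,0,0,0,0,0,0,0,0,0]}'
```

```text
time_s: 1.63
position: [0.2323, -0.5802, 0.4648]
orientation: [2.369, 2.063, 0.0]
wrist_force: [-0.1, -0.3, -0.3]
width: 0.0851
grasp_force: 0.0
time_s: 2.3
position: [0.458, -0.4453, 0.4643]
orientation: [-2.361, -2.071, -0.009]
wrist_force: [1.4, 1.4, -0.6]
width: 0.0851
grasp_force: 0.0
time_s: 3.22
position: [0.5828, -0.0977, 0.4649]
orientation: [-2.36, -2.07, -0.006]
wrist_force: [0.2, 1.3, -0.2]
width: 0.085
grasp_force: 0.0
```

```bash
python3 -m pendant '{"dp":[[0.0352,-0.0092,0],[0.0352,-0.0092,0],[0.0352,-0.0092,0],[0.0352,-0.0092,0],[0.0352,-0.0092,0],[0.0352,-0.0092,0],[0.0352,-0.0092,0],[0.0352,-0.0092,0],[0.0352,-0.0092,0],[0.0352,-0.0092,0],[0.0352,-0.0092,0],[0,0,0]],"twist":[0,0,0,0,0,0,0,0,0,0,0,0]}'
python3 - <<'E'
from h import *
p=get_image("scene"); cv2.imwrite("pics/scene1.png",p["image"])
E
```

```text
time_s: 4.22
position: [0.5326, 0.2985, 0.4645]
orientation: [-2.359, -2.067, -0.002]
wrist_force: [-1.7, 0.2, -0.4]
width: 0.0853
grasp_force: 0.0
```

View pics/scene1.png

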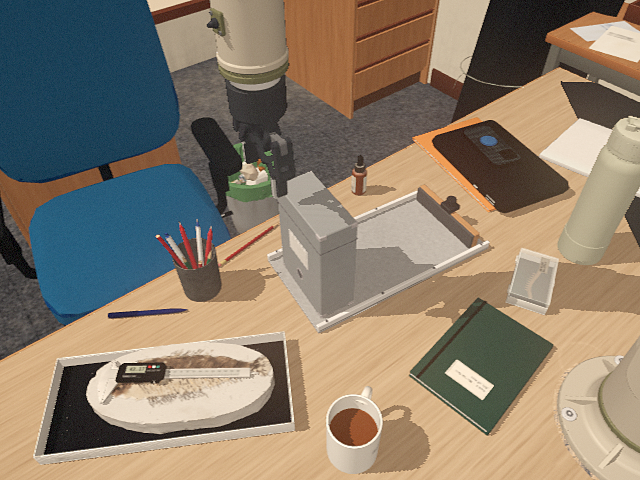

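```bash
python3 -m pendant '{"dp":[[0,0,0.03],[0,0,0.03],[0,0,0.03],[0,0,0.0315],[0,0,0]],"twist":[0,0,0,0,0]}'
python3 -m pendant '{"dp":[[-0.008,0,0],[-0.008,0,0],[-0.004,0,0],[-0.004,0,0],[-0.004,0,0],[-0.004,0,0],[-0.004,0,0],[0,0,0]],"twist":[0,0,0,0,0,0,0,0]}'
```

```text
time_s: 4.68
position: [0.5357, 0.2879, 0.3366]
orientation: [-2.375, -2.054, 0.016]
wrist_force: [-1.5, -0.7, -1.3]
width: 0.0851
grasp_force: 0.0
time_s: 5.35
position: [0.5313, 0.2545, 0.3437]
orientation: [2.374, 2.056, 0.001]
wrist_force: [0.7, 1.2, 0.2]
width: 0.0856
grasp_force: 0.5
```

```bash
python3 -m pendant '{"dp":[[-0.004,0,0],[-0.004,0,0],[-0.004,0,0],[-0.004,0,0],[-0.004,0,0]],"twist":[0,0,0,0,0]}'
```

```text
time_s: 5.77
position: [0.5282, 0.2349, 0.3432]
orientation: [-2.374, -2.057, 0.0]
wrist_force: [0.2, 0.0, 0.6]
width: 0.0853
grasp_force: 0.4
```

Run:
```python
from h import *
p=get_image("scene"); cv2.imwrite("pics/scene2.png",p["image"][100:380,180:560])
```

```text
(no output)
```

View pics/scene2.png

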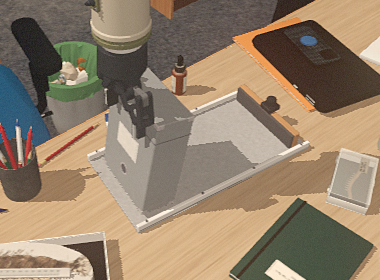

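The file is tilting about its foot (crop foot ≈ (135,230), top leaning right), with the fingers on its upper face. I'll continue.

```bash
python3 -m pendant '{"dp":[[-0.005,0,0],[-0.005,0,0],[-0.005,0,0],[-0.005,0,0],[-0.005,0,0],[-0.005,0,0],[-0.005,0,0],[-0.005,0,0],[-0.004,0,0],[0,0,0],[0,0,0]],"twist":[0,0,0,0,0,0,0,0,0,0,0]}'
python3 - <<'E'
from h import *
p=get_image("scene"); cv2.imwrite("pics/scene3.png",p["image"][100:380,180:560])
E
```

```text
time_s: 6.73
position: [0.522, 0.1916, 0.3433]
orientation: [2.375, 2.057, 0.0]
wrist_force: [0.6, 0.8, 1.5]
width: 0.0854
grasp_force: 0.0
```

View pics/scene3.png

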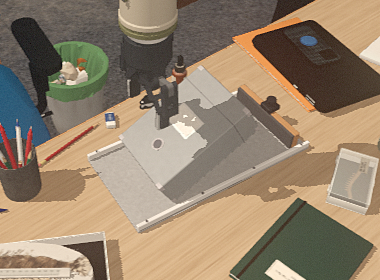

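```bash
python3 -m pendant '{"dp":[[0.02,0,0],[0.025,0,0],[0.025,0,0],[0.015,0,0],[0,0,0],[0,0,0]],"twist":[0,0,0,0,0,0]}'
python3 - <<'E'
from h import *
np.set_printoptions(precision=3,suppress=True)
p=get_image("top"); cv2.imwrite("pics/top4.png",p["image"][160:360,220:500].repeat(2,0).repeat(2,1))
s=get_image("scene")
for n,q in(("top",p),("sc",s)):
    for k in("file","file_mid"):
        r=spot_point(q,k)
        if r: print(n,k,r[0]["uv"],r[0]["p"],onz(q,r[0]["uv"],.041))
E
```

```text
time_s: 7.28
position: [0.5337, 0.2772, 0.343]
orientation: [-2.371, -2.06, 0.0]
wrist_force: [0.2, -0.6, -0.4]
width: 0.0851
grasp_force: 0.0
sc file [337.7, 263.5] 0.85 [0.514 0.172 0.041]
sc file_mid [381.5, 241.3] 0.78 [0.505 0.068 0.041]
```

View pics/top4.png

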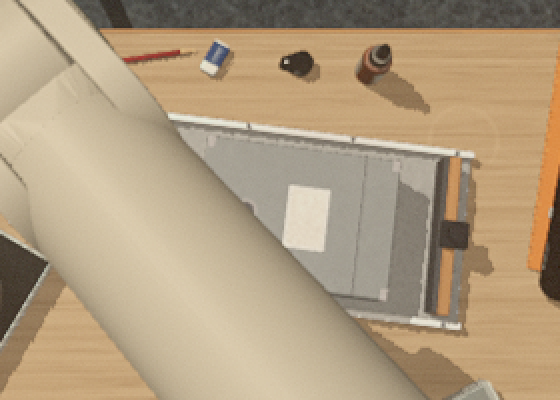

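```bash
python3 -m pendant '{"dp":[[0,0,0.03],[0,0,0.035],[0,0,0.035],[0,0,0.03],[0,0,0.015],[0,0,0],[-0.02,0,0],[-0.02,0,0],[-0.02,0,0],[-0.005,0,0],[0,0,0],[0,0,0]],"twist":[0,0,0,0,0,0,0,0,0,0,0,0]}'
python3 -m pendant '{"dp":[[-0.003,0,0],[-0.003,0,0],[-0.003,0,0],[-0.003,0,0],[-0.003,0,0],[-0.003,0,0],[-0.003,0,0],[-0.003,0,0],[0,0,0]],"twist":[0,0,0,0,0,0,0,0,0]}'
```

```text
time_s: 8.58
position: [0.5254, 0.212, 0.1996]
orientation: [2.375, 2.056, 0.004]
wrist_force: [0.2, 0.1, 0.2]
width: 0.0853
grasp_force: 0.0
time_s: 9.33
position: [0.5215, 0.187, 0.1982]
orientation: [2.375, 2.056, -0.001]
wrist_force: [-0.0, 0.5, -0.5]
width: 0.0853
grasp_force: 0.0
```

```bash
python3 -m pendant '{"dp":[[-0.002,0,0],[-0.002,0,0],[-0.002,0,0],[-0.002,0,0],[-0.002,0,0],[-0.002,0,0],[-0.001,0,0],[-0.001,0,0]],"twist":[0,0,0,0,0,0,0,0]}'
python3 -m pendant '{"dp":[[-0.0015,0,0],[-0.0015,0,0],[-0.0015,0,0],[-0.0015,0,0],[-0.0015,0,0],[-0.0015,0,0]],"twist":[0,0,0,0,0,0]}'
```

```text
time_s: 10.0
position: [0.5194, 0.174, 0.1983]
orientation: [-2.374, -2.057, -0.001]
wrist_force: [-0.1, 2.9, -0.1]
width: 0.0854
grasp_force: 1.4
time_s: 10.5
position: [0.5182, 0.165, 0.1983]
orientation: [-2.374, -2.057, -0.0]
wrist_force: [1.0, 2.4, 0.9]
width: 0.0851
grasp_force: 1.6
```

```bash
python3 -m pendant '{"dp":[[-0.0015,0,0],[-0.0015,0,0],[-0.0015,0,0],[-0.0015,0,0],[-0.0015,0,0],[-0.0015,0,0]],"twist":[0,0,0,0,0,0]}'
python3 - <<'E'
from h import *
np.set_printoptions(precision=3,suppress=True)
p=get_image("top"); cv2.imwrite("pics/top5.png",cv2.resize(p["image"][220:340,360:480],None,fx=5,fy=5,interpolation=cv2.INTER_CUBIC))
E
```

```text
time_s: 11.0
position: [0.5169, 0.1561, 0.1983]
orientation: [-2.374, -2.057, -0.0]
wrist_force: [1.6, 4.0, 1.0]
width: 0.0854
grasp_force: 1.7
```

View pics/top5.png

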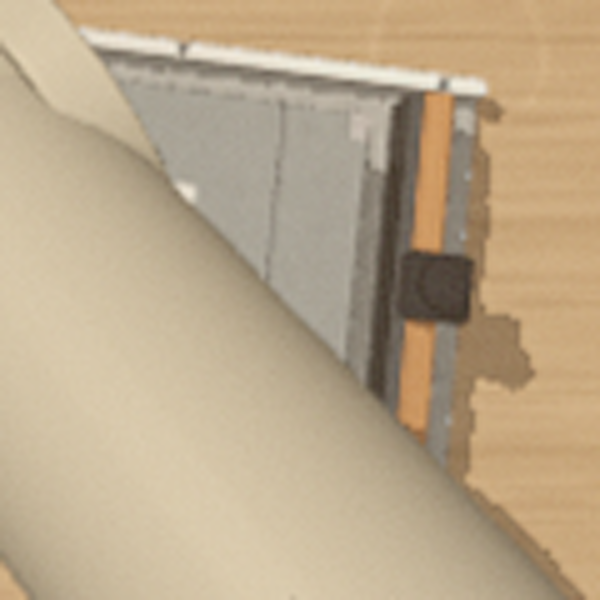

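The file's top end is at about crop column 365 and the dark pad at about 395, so the gap is roughly 12–17 mm and the file lies straight. I'll slow down.

```bash
python3 -m pendant '{"dp":[[-0.001,0,0],[-0.001,0,0],[-0.001,0,0],[-0.001,0,0],[-0.001,0,0],[-0.001,0,0]],"twist":[0,0,0,0,0,0]}'
```

```text
time_s: 11.55
position: [0.516, 0.1503, 0.1983]
orientation: [-2.374, -2.057, -0.0]
wrist_force: [0.3, 3.2, 1.0]
width: 0.0854
grasp_force: 1.9
```

```bash
python3 -m pendant '{"dp":[[-0.001,0,0],[-0.001,0,0],[-0.001,0,0]],"twist":[0,0,0]}'
```

```text
time_s: 11.8
position: [0.5156, 0.1473, 0.1983]
orientation: [-2.374, -2.057, -0.0]
wrist_force: [0.9, 4.2, 1.9]
width: 0.0856
grasp_force: 2.0
```

```bash
python3 -m pendant '{"dp":[[-0.001,0,0],[-0.001,0,0]],"twist":[0,0]}'
```

```text
time_s: 11.97
position: [0.5153, 0.1453, 0.1983]
orientation: [-2.374, -2.057, -0.0]
wrist_force: [0.8, 3.1, 3.1]
width: 0.0853
grasp_force: 2.1
```

```bash
python3 -m pendant '{"dp":[[-0.001,0,0],[-0.001,0,0]],"twist":[0,0]}'
```

```text
time_s: 12.13
position: [0.515, 0.1433, 0.1983]
orientation: [-2.374, -2.057, -0.0]
wrist_force: [0.7, 4.3, 1.3]
width: 0.0854
grasp_force: 2.1
```

```bash
python3 -m pendant '{"dp":[[-0.001,0,0],[-0.001,0,0]],"twist":[0,0]}'
```

```text
time_s: 12.3
position: [0.5148, 0.1413, 0.1983]
orientation: [-2.374, -2.057, -0.0]
wrist_force: [-0.5, 5.2, 2.2]
width: 0.0856
grasp_force: 2.2
```

```bash
python3 -m pendant '{"dp":[[-0.001,0,0],[-0.001,0,0]],"twist":[0,0]}'
```

```text
time_s: 12.47
position: [0.5145, 0.1393, 0.1983]
orientation: [-2.374, -2.057, -0.0]
wrist_force: [0.8, 5.1, 1.8]
width: 0.0855
grasp_force: 2.2
```

```bash
python3 -m pendant '{"dp":[[-0.001,0,0],[-0.001,0,0]],"twist":[0,0]}'
```

```text
time_s: 12.63
position: [0.5142, 0.1373, 0.1983]
orientation: [-2.374, -2.057, -0.0]
wrist_force: [1.5, 3.5, 2.8]
width: 0.0856
grasp_force: 2.3
```

```bash
python3 -m pendant '{"dp":[[-0.001,0,0],[-0.001,0,0]],"twist":[0,0]}'
```

```text
time_s: 12.8
position: [0.5139, 0.1354, 0.1983]
orientation: [-2.374, -2.057, -0.0]
wrist_force: [0.7, 5.2, 3.7]
width: 0.0856
grasp_force: 2.3
```

Run:
```python
from h import *
p=get_image("scene"); cv2.imwrite("pics/scene6.png",cv2.resize(p["image"][160:320,290:510],None,fx=3.6,fy=3.6,interpolation=cv2.INTER_CUBIC))
```

```text
(no output)
```

View pics/scene6.png

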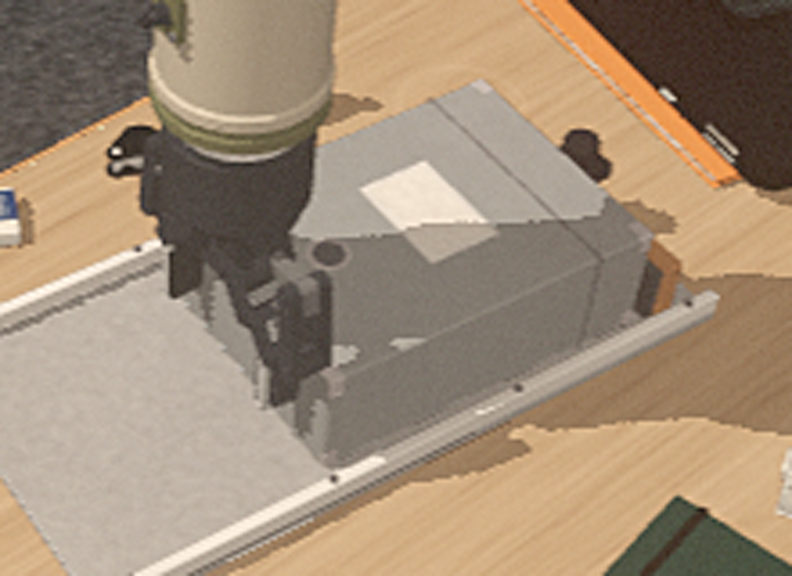

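The file is straight, with its top end (crop ≈ (638,310)) a few mm short of the pad (≈ (655,290)). I'll continue in 1 mm steps.

```bash
python3 -m pendant '{"dp":[[-0.001,0,0],[-0.001,0,0]],"twist":[0,0]}'
```

```text
time_s: 13.02
position: [0.5136, 0.1335, 0.1983]
orientation: [-2.374, -2.057, -0.0]
wrist_force: [0.5, 5.1, 4.1]
width: 0.0855
grasp_force: 2.4
```

```bash
python3 -m pendant '{"dp":[[-0.001,0,0],[0,0,0]],"twist":[0,0]}'
```

```text
time_s: 13.18
position: [0.5135, 0.1323, 0.1983]
orientation: [2.374, 2.057, 0.0]
wrist_force: [-0.2, 4.3, 3.6]
width: 0.0853
grasp_force: 2.2
```

```bash
python3 -m pendant '{"dp":[[-0.001,0,0],[-0.001,0,0],[0,0,0]],"twist":[0,0,0]}'
```

```text
time_s: 13.43
position: [0.5129, 0.1319, 0.1983]
orientation: [-2.371, -2.059, -0.002]
wrist_force: [-0.5, 9.9, 0.8]
width: 0.0857
grasp_force: 4.7
```

```bash
python3 -m pendant '{"dp":[[-0.0006,0,0],[0,0,0],[0,0,0],[0,0,0]],"twist":[0,0,0,0]}'
```

```text
time_s: 13.77
position: [0.5127, 0.1318, 0.1983]
orientation: [-2.37, -2.06, -0.003]
wrist_force: [-1.1, 11.2, 1.3]
width: 0.0856
grasp_force: 5.3
```

```bash
python3 -m pendant '{"dp":[[-0.0004,0,0],[0,0,0],[0,0,0],[0,0,0],[0,0,0]],"twist":[0,0,0,0,0]}'
```

```text
time_s: 14.18
position: [0.5126, 0.1317, 0.1983]
orientation: [-2.369, -2.06, -0.003]
wrist_force: [0.1, 11.4, 1.6]
width: 0.0857
grasp_force: 5.8
```

```bash
python3 -m pendant '{"dp":[[0.002,0,0],[0.003,0,0],[0.01,0,0],[0.02,0,0],[0.02,0,0],[0.02,0,0],[0,0,0],[0,0,-0.02],[0,0,-0.03],[0,0,-0.03],[0,0,0],[0,0,0]],"twist":[0,0,0,0,0,0,0,0,0,0,0,0]}'
python3 - <<'E'
from h import *
p=get_image("scene"); cv2.imwrite("pics/scene7.png",cv2.resize(p["image"][160:320,290:510],None,fx=3.6,fy=3.6,interpolation=cv2.INTER_CUBIC))
E
```

```text
time_s: 15.18
position: [0.5244, 0.2035, 0.2798]
orientation: [2.374, 2.055, 0.004]
wrist_force: [-0.1, -0.6, -0.7]
width: 0.0852
grasp_force: 0.0
```

View pics/scene7.png

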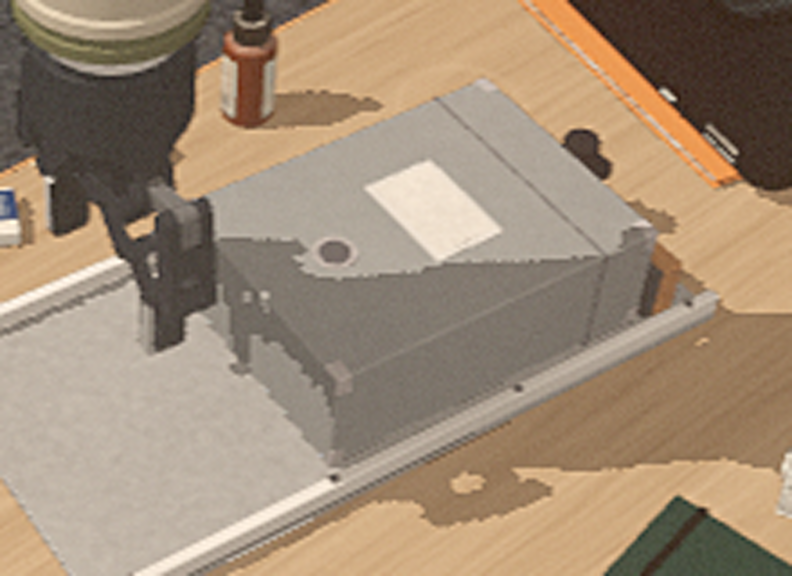

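The file lies flat and straight against the pad (contact near crop (645,300)). The gripper is clear of it.

```bash
python3 -c "from cell import *; print(close_job())"
```

```text
the job is handed in; nothing more can be done
None
```

The file was toppled onto its broad side, slid until it pressed the stop block (about 11 N at the wrist, roughly 7 N of that on the block), then released; the last picture shows it lying straight against the pad, and the job is handed in, though no verdict came back.

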